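# Sweep the sorted nuts off the sorting tray into the stacking bin

### The job

On the sheet-steel sorting tray, sweep all four loose nuts with your fingers along the tray and out over the end of its open spout, so that they drop into the blue stacking bin below. Slide them gently along the tray floor: do not pinch, lift or carry them. Leave the two bolts standing where they are in the tray, and leave the bin, the spray can and the tape roll where they are.

Things in the scene. Friction and masses are not known exactly. Their poses are not given: they have to be found in the camera images.
- tray: fixed sorting tray of bare sheet steel. Origin: on the bench under it; z up, +y towards the spout, x across. Level floor at z 80 mm. Floor 250 mm wide (x -125 to 125) from the back lip at y -185 to y 50, then tapering evenly to 85 mm wide at y 130; a straight spout 85 mm wide runs on to its open end at y 170. A lip 20 mm high, 3 mm thick, stands along the back, sides, taper and spout sides.
- mouth (a point): middle of the open end of the tray's spout, at the level of the tray floor; same axes as the tray (+y points out of the spout, over the bin). Only this end has no lip.
- bin: blue plastic stacking bin on the bench, loose, 0.7 kg, 140 mm wide (x), 175 mm long (y), walls and floor 3 mm. Origin: centre of its underside; z up, y roughly as the tray's. Back and side walls 80 mm high; the front wall (-y), under the spout, 36 mm high, the sides sloping down to it over 45 mm. The spout ends about 33 mm behind the front wall, between the sides.
- nut1: loose plain steel hexagon nut, 30 mm across flats (35 mm across corners), 16 mm thick, about 64 g, round hole 19 mm, lying flat on the tray floor. Origin: centre of its underside; z along its hole, up at the start.
- nut2: like nut1
- nut3: like nut1
- nut4: like nut1
- bolt1: plain steel hexagon bolt standing upright on its head in the tray near its back: head 30 mm across flats and 12.5 mm thick, threaded 20 mm shank upwards, 57.5 mm tall in all, about 190 g. Origin: centre of the head's underside, on the tray floor; z along the shank, up. It stays where it stands.
- bolt2: like bolt1
- spray_can: aerosol can standing on the bench behind the tray's back lip, 53 mm across, 185 mm tall with its red cap. Origin: centre of its underside. To be left alone.
- tape_roll: yellow roll of tape lying flat on the bench beside the spout, on the far side from the robot, 88 mm across, 48 mm high. Origin: centre of its underside. To be left alone.
Not all that is in view belongs to the job. What is shaped like the nut2 but green is not meant.

How it is judged:
By the outcome, as a careful person would: the job done as asked, in the order asked, and still so for the second after the job is handed in, with the robot touching nothing.
It also fails if it takes over 72 s, if anything falls off the work surface, if the arm or the gripper's body presses on something with over 40 N, if the wrist force passes 120 N, or if a joint passes its speed limit or range.

### The arm

A 6-joint arm with a two-finger parallel gripper is mounted at the origin on the work surface. World frame = base frame: x ahead of the robot, y to its left, z up, the work surface at z = 0. Lengths are in m, angles in rad, forces in N, time in s.
With the tool pointing down it reaches from about 0.225 to 0.875 m from the base axis. Payload 3.4 kg.
Tool frame: the origin (TCP) lies at the very end of the fingers, on their centre line; the grasp point (between the pads) lies 19 mm behind it (grip_depth is the distance from the TCP to the grasp point, in m); x points along the fingers, z is the direction in which the jaws open and shut, and the axes are right-handed (so a half turn about x gives the same grasp; the last joint's range is limited). The gripper opens to 85 mm and grips with 20 to 120 N. Pads are 22 mm wide; open, the fingers measure 114 mm over their backs; the gripper's body (76 mm by 85 mm) begins 54 mm behind the grasp point. The pads swing forward as they close: fully open they stand 13 mm farther back than shut.
Start: joints at [-1.245, 0.276, 1.505, -0, 1.361, -0.121], TCP at [0.248, -0.519, 0.207] pointing down, gripper open.
Joint ranges: [-2.89, 2.89], [-0.75, 2.08], [0.22, 2.7], [-1.18, 4.32], [0.11, 2.71], [-2.7, 2.7]. Speed limits (rad/s): [2.57, 2.57, 3.14, 3.14, 3.14, 3.14].

### API

Orientations are given as a unit quaternion [w, x, y, z].
In Python, from rig import get_state, get_image, sign_off, grip_depth gives the robot as it stands. The module is installed in compiled form; this text tells all that it offers.
- The arm moves only by the tool arm_command, never from a script. Its argument "series" is a list of rows, each an object with "dp": the shift along the tool's x, y, z scaled (see below), a list of three; "angular": the turn, a rotation vector about the tool's x, y, z scaled (see below), a list of three; "gripper": the finger opening in mm, from 0 to 85.4. A call has exactly 8 rows; each row shifts and turns the pose as measured when the row begins, along the tool's axes as they then stand; what a row does not reach is not made up. The controller multiplies each number of a shift by 0.12 m and each number of a turn by 90 degrees. A row lasts 1/8 s, in which the tool goes at most 62.5 mm and 10.7 degrees, less where a joint would pass 70% of its speed; a pose out of reach is approached as far as the arm can. A call with a number of a shift or a turn outside -1 to 1 is refused whole. A call with a gripper value outside its range is refused whole. The fingers move at their own pace and stop on an object; "grip_force" is the grip in N (left out, the last holds). Time passes only in rows, so rows that do not move let the fingers close, or fill a call up. It gives the time, the measured TCP pose, the force and the opening at its end, in the units of the state.
- get_state(): the state, without advancing time (a new reading comes with each control period).
- get_image(name): name is "side" or "top" or "wrist"; returns a dict with "image" (384x512x3 uint8, blue, green, red), "depth" (384x512 float32, m along the optical axis (not along the pixel's ray), 0 where there is no reading), "mtx" (3x3 intrinsics, pixels), "view" (4x4, takes a point from world to camera coordinates); the wrist camera has in their place "mount" (4x4, takes a point from camera to tool coordinates, whose origin is the TCP and whose axes are the tool frame's). Camera axes: x right, y up, looking along -z (the intrinsics and any distortion apply to the point x, -y, -z); pixel columns grow to the right and rows downward; lengths in m; the calibration is good to about 2 mm. A picture is of the moment at which its call begins: read the wrist's pose just before it.
- sign_off(): hands the job in, once; it reports no verdict.
The state is a dict: "clock": time; "qpos": joint angles; "qd": joint speeds; "effort": joint torques, N m; "position": TCP position; "ee_rot": TCP orientation; "contact_force": force on the tool from outside, world axes, zero at the start; "moment": the same for the moment, N m; "width": finger opening in m.
Only numpy, scipy, OpenCV 4.12 (cv2) and the standard library are available. Lean on these libraries where they do the work, as an engineer would, in place of code of your own. Each camera call takes 0.05 s, during which the arm holds its last target. There are 200 camera calls.

## Working session

There is one attempt and no reset: what is moved stays moved. The work goes in short steps, Python scripts to look and compute and a tool call to move; the robot and the scene stay as the last step left them, time stands still between calls to the robot, and variables do not carry over. Pictures are saved under pics/ and viewed, about 8 in all and at most 12, crops included, and the job is handed in when it is done.

Besides the shell and the picture viewer there is one more tool, called after "Emit:" by a JSON object that holds its "name" and its "arguments". arm_command: Moves the arm, as the interface text tells. Its arguments: {"type":"object","properties":{"series":{"type":"array","items":{"type":"object","properties":{"dp":{"type":"array","items":{"type":"number"}},"angular":{"type":"array","items":{"type":"number"}},"gripper":{"type":"number"}}}},"grip_force":{"type":"number"}},"required":["series"]}

```bash
mkdir -p pics; ls; cat > h.py <<'E'
import numpy as np,cv2
from rig import *
def pt(im,u,v,d=None):
    """world point of pixel u,v (fixed cams)"""
    d=im['depth'][int(v),int(u)] if d is None else d
    K=im['mtx']; p=np.array([(u-K[0,2])/K[0,0]*d,-(v-K[1,2])/K[1,1]*d,-d,1])
    return (np.linalg.inv(im['view'])@p)[:3]
def onz(im,u,v,z):
    a=pt(im,u,v,.1);b=pt(im,u,v,1.);t=(z-a[2])/(b[2]-a[2]);return a+t*(b-a)
def proj(im,p):
    c=im['view']@np.append(p,1);q=im['mtx']@np.array([c[0],-c[1],-c[2]]);return q[:2]/q[2]
E
python3 - <<'E'
from h import *
s=get_state();print(s)
for n in('top','side'):
    i=get_image(n);np.save(f'{n}0.npy',i,allow_pickle=True);cv2.imwrite(f'pics/{n}0.png',cv2.resize(i['image'],(800,600)))
    print(n,i['mtx'],i['view'],[k for k in i])
E
```

```text
pics
{'clock': 0.0, 'qpos': array([-1.24498522e+00,  2.76557330e-01,  1.50616590e+00,  3.05500002e-05,
        1.36067314e+00, -1.21002056e-01]), 'qd': array([ 0.0010105 ,  0.00137439,  0.00022742, -0.00086725, -0.00151938,
       -0.00109905]), 'effort': array([-1.81007584e-05, -4.16775262e+01, -2.45805770e+01, -4.16543098e-04,
        1.11028960e-02, -1.48342275e-05]), 'position': array([ 0.24827112, -0.51799454,  0.20614816]), 'ee_rot': array([ 0.59786115,  0.3772102 ,  0.59883715, -0.37638887]), 'contact_force': array([ 0.57209382, -1.02841894,  0.32444438]), 'moment': array([-0.02895421, -0.03402778, -0.00476064]), 'width': 0.08488610067042503}
top [[490.28338261   0.         256.76683953]
 [  0.         490.28338261 197.82861237]
 [  0.           0.           1.        ]] [[-0.02347328 -0.99972223  0.00211253 -0.05001437]
 [ 0.99033156 -0.0229637   0.13680667 -0.59861897]
 [-0.13672016  0.00530341  0.99059551 -1.06727661]
 [ 0.          0.          0.          1.        ]] ['image', 'depth', 'mtx', 'view']
side [[485.33109365   0.         252.50066357]
 [  0.         485.33109365 194.05646638]
 [  0.           0.           1.        ]] [[ 9.54268200e-01 -2.98951811e-01 -1.27612293e-04 -5.93890550e-01]
 [ 2.21459871e-01  7.06623422e-01  6.72040821e-01 -1.30407532e-01]
 [-2.00817647e-01 -6.41335445e-01  7.40514091e-01 -9.46194649e-01]
 [ 0.00000000e+00  0.00000000e+00  0.00000000e+00  1.00000000e+00]] ['image', 'depth', 'mtx', 'view']
```

View pics/top0.png

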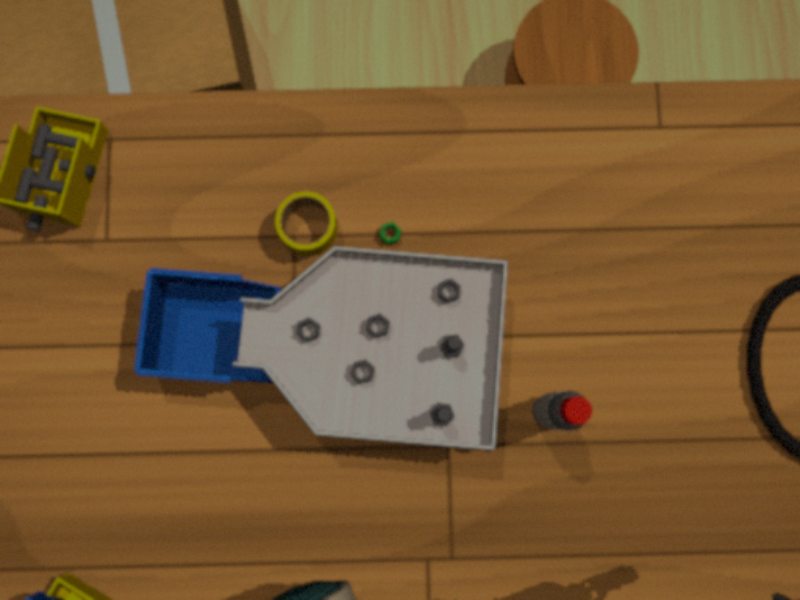

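View pics/side0.png

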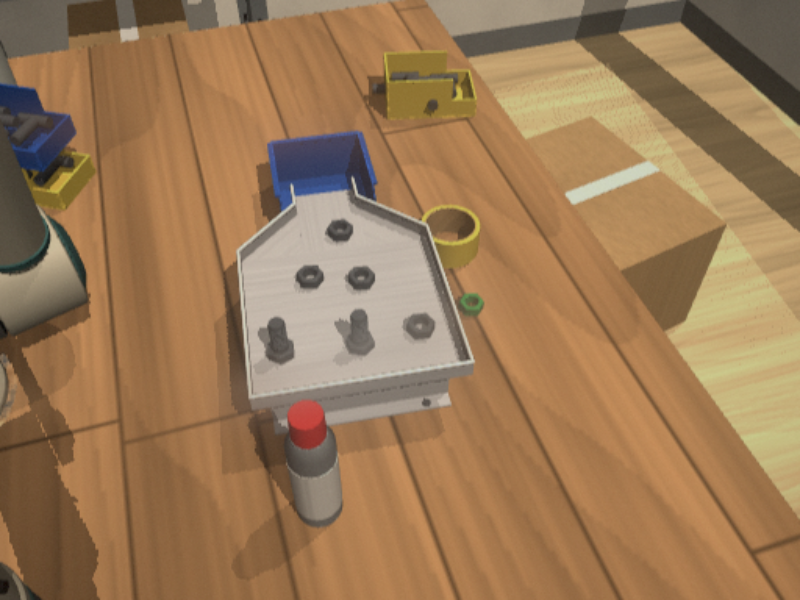

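The top view shows the nuts at about (307,330), (376,326), (361,372) and (447,291). The bolts are at (452,346) and (441,414), and the spout is on the left (world +y). Next I'll turn these into positions and check the tray fit.

```bash
cat > m.py <<'E'
from h import *
im=np.load('top0.npy',allow_pickle=True).item(); sd=np.load('side0.npy',allow_pickle=True).item()
s=512/800
T=[(506,262),(495,448),(319,433),(336,249),(243,298),(235,365)]
P=np.array([onz(im,u*s,v*s,.1)[:2] for u,v in T])
# tray corners (outer lip top); robot side is tray -x or +x: +y spout = world +y => tray x = world x
L=np.array([(128,-188),(-128,-188),(-128,50),(128,50),(45,170),(-45,170)])/1000
a=P-P.mean(0);b=L-L.mean(0);U,S,Vt=np.linalg.svd(b.T@a);R=(U@Vt).T;t=P.mean(0)-R@L.mean(0)
print('yaw',np.degrees(np.arctan2(R[1,0],R[0,0])),'t',t,'res mm',np.round(((R@L.T).T+t-P)*1000,1).tolist())
np.savez('tray.npz',R=R,t=t)
for n,u,v,z in [('n1',307,330,.096),('n2',376,326,.096),('n3',361,372,.096),('n4',447,291,.096),('b1',453,344,.1375),('b2',442,412,.1375)]:
    p=onz(im,u*s,v*s,z); d=pt(im,u*s,v*s); print(n,p.round(4),'depthpt',d.round(4),'tray',((p[:2]-t)@R*1000).round(1), 'side800',(proj(sd,p)/s).round())
E
python3 m.py
python3 - <<'E'
from h import *
im=np.load('top0.npy',allow_pickle=True).item()
c=im['image'][150:300,140:335]
cv2.imwrite('pics/crop0.png',cv2.resize(c,None,fx=4,fy=4,interpolation=cv2.INTER_CUBIC))
E
```

```text
yaw -6.048338865923285 t [ 0.54512304 -0.01116591] res mm [[1.1, -1.7], [-0.9, -0.1], [-1.2, 1.7], [2.4, 0.5], [-1.8, 0.2], [0.3, -0.7]]
n1 [0.5638 0.0659 0.096 ] depthpt [0.5657 0.0679 0.0795] tray [10.5 78.7] side800 [339. 226.]
n2 [ 0.5672 -0.0286  0.096 ] depthpt [ 0.569  -0.0282  0.0802] tray [ 23.8 -15. ] side800 [360. 272.]
n3 [ 0.5047 -0.007   0.096 ] depthpt [ 0.5054 -0.0064  0.0834] tray [-40.6  -0.1] side800 [309. 271.]
n4 [ 0.6135 -0.1274  0.096 ] depthpt [ 0.6164 -0.1287  0.0776] tray [  80.2 -108.4] side800 [419. 320.]
b1 [ 0.5362 -0.1303  0.1375] depthpt [ 0.5361 -0.1302  0.1391] tray [   3.7 -119.4] side800 [357. 313.]
b2 [ 0.4482 -0.1132  0.1375] depthpt [ 0.4482 -0.1131  0.1386] tray [ -85.7 -111.6] side800 [278. 320.]
```

View pics/crop0.png

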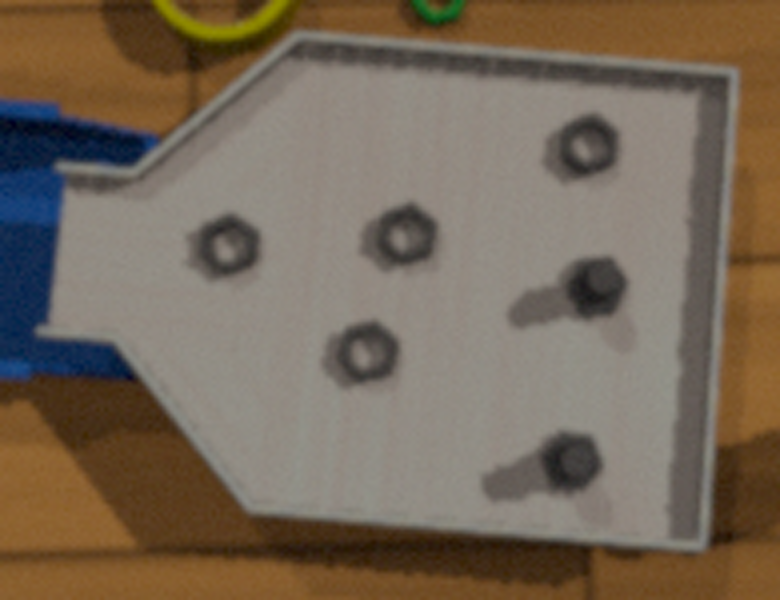

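```bash
cat > go.py <<'E'
import sys; from h import *; from scipy.spatial.transform import Rotation as Ro
D=np.load('tray.npz');R,t=D['R'],D['t']
s=get_state();p=s['position'];q=s['ee_rot'];C=Ro.from_quat(np.r_[q[1:],q[0]])
def tgt(x,y,z,h,sg):
    xy=R@np.array([x,y])/1000+t; f=R@np.array([np.sin(np.radians(h)),np.cos(np.radians(h))])*sg
    X=np.array([0,0,-1.]);Y=np.append(f,0);return np.append(xy,z),Ro.from_matrix(np.c_[X,Y,np.cross(X,Y)])
print('t',round(s['clock'],2),'tray',((p[:2]-t)@R*1000).round(1),'z',p[2].round(4),'w',round(s['width'],4),'F',s['contact_force'].round(1))
print('toolxyz',C.as_matrix().round(3).tolist())
if len(sys.argv)>4:
    x,y,z,h=map(float,sys.argv[1:5])
    sg=min((1,-1),key=lambda g:(C.inv()*tgt(x,y,z,h,g)[1]).magnitude())
    P,T=tgt(x,y,z,h,sg);print('sg',sg,'rot',((C.inv()*T).as_rotvec()/(np.pi/2)).round(3),'dp after rot',(T.inv().apply(P-p)/.12).round(3))
E
python3 go.py 4 37 .15 5.7
python3 - <<'E'
from h import *
i=get_image('wrist');print(i['mount'])
from h import *
im=np.load('top0.npy',allow_pickle=True).item();D=np.load('tray.npz')
p=onz(im,575*.64,410*.64,.185);print('can',p,(p[:2]-D['t'])@D['R'])
E
```

```text
t 0.1 tray [-241.8 -535.3] z 0.2062 w 0.0856 F [0.1 0.1 0.9]
toolxyz [[-0.001, 0.902, 0.432], [0.002, 0.432, -0.902], [-1.0, 0.0, -0.002]]
sg 1 rot [-0.585 -0.001 -0.001] dp after rot [0.468 4.949 1.564]
[[-8.72372185e-04  2.89553714e-01 -9.57161369e-01 -1.67668587e-01]
 [-1.48051615e-04  9.57161685e-01  2.89553944e-01  7.48403922e-02]
 [ 9.99999609e-01  3.94308093e-04 -7.92132335e-04 -5.73228519e-05]
 [ 0.00000000e+00  0.00000000e+00  0.00000000e+00  1.00000000e+00]]
can [ 0.44665323 -0.27493105  0.185     ] [-0.07012939 -0.27267237]
```

```bash
python3 go.py 14.6 37 .24 -5.6|tail -1
```

```text
sg 1 rot [-0.711 -0.001 -0.001] dp after rot [-0.281  4.539  2.591]
```

Emit:
{"name": "arm_command", "arguments": {"series": [{"dp": [-0.1, 0, 0], "angular": [-0.115, 0, 0], "gripper": 20}, {"dp": [-0.1, 0, 0], "angular": [-0.115, 0, 0], "gripper": 20}, {"dp": [-0.1, 0, 0], "angular": [-0.115, 0, 0], "gripper": 20}, {"dp": [0, 0, 0], "angular": [-0.115, 0, 0], "gripper": 20}, {"dp": [0, 0, 0], "angular": [-0.115, 0, 0], "gripper": 20}, {"dp": [0, 0, 0], "angular": [-0.115, 0, 0], "gripper": 20}, {"dp": [0, 0, 0], "angular": [-0.02, 0, 0], "gripper": 20}, {"dp": [0, 0, 0], "angular": [0, 0, 0], "gripper": 20}], "grip_force": 20}}

```text
clock: 1.15
position: [0.2477, -0.5162, 0.2402]
ee_rot: [0.706, -0.007, 0.708, 0.013]
contact_force: [-0.2, -0.3, -0.2]
width: 0.0199
```

```bash
python3 go.py 14.6 37 .24 -5.6
```

```text
t 1.15 tray [-242.6 -533.6] z 0.2402 w 0.0199 F [-0.2 -0.3 -0.2]
toolxyz [[-0.003, -0.029, 1.0], [0.008, 1.0, 0.029], [-1.0, 0.008, -0.002]]
sg 1 rot [ 0.023 -0.002 -0.005] dp after rot [2.000e-03 4.523e+00 2.597e+00]
```

Emit:
{"name": "arm_command", "arguments": {"series": [{"dp": [0, 0.4, 0.23], "angular": [0.023, 0, -0.005], "gripper": 20}, {"dp": [0, 0.4, 0.23], "angular": [0, 0, 0], "gripper": 20}, {"dp": [0, 0.4, 0.23], "angular": [0, 0, 0], "gripper": 20}, {"dp": [0, 0.4, 0.23], "angular": [0, 0, 0], "gripper": 20}, {"dp": [0, 0.4, 0.23], "angular": [0, 0, 0], "gripper": 20}, {"dp": [0, 0.4, 0.23], "angular": [0, 0, 0], "gripper": 20}, {"dp": [0, 0.4, 0.23], "angular": [0, 0, 0], "gripper": 20}, {"dp": [0, 0.4, 0.23], "angular": [0, 0, 0], "gripper": 20}]}}

```text
clock: 2.15
position: [0.477, -0.1272, 0.2385]
ee_rot: [0.707, 0.008, 0.707, -0.009]
contact_force: [-0.1, 0.4, -0.7]
width: 0.0198
```

```bash
python3 go.py 14.6 37 .15 -5.6
```

```text
t 2.15 tray [ -55.6 -122.5] z 0.2385 w 0.0198 F [-0.1  0.4 -0.7]
toolxyz [[-0.001, 0.024, 1.0], [-0.001, 1.0, -0.024], [-1.0, -0.001, -0.001]]
sg 1 rot [-0.01  -0.     0.001] dp after rot [0.738 1.266 0.712]
```

Emit:
{"name": "arm_command", "arguments": {"series": [{"dp": [0, 0.32, 0.18], "angular": [-0.01, 0, 0], "gripper": 20}, {"dp": [0, 0.32, 0.18], "angular": [0, 0, 0], "gripper": 20}, {"dp": [0, 0.32, 0.18], "angular": [0, 0, 0], "gripper": 20}, {"dp": [0, 0.32, 0.18], "angular": [0, 0, 0], "gripper": 20}, {"dp": [0, 0, 0], "angular": [0, 0, 0], "gripper": 20}, {"dp": [0.25, 0, 0], "angular": [0, 0, 0], "gripper": 20}, {"dp": [0.25, 0, 0], "angular": [0, 0, 0], "gripper": 20}, {"dp": [0.2, 0, 0], "angular": [0, 0, 0], "gripper": 20}]}}

```text
clock: 3.15
position: [0.5693, 0.0328, 0.1533]
ee_rot: [0.708, 0.001, 0.706, -0.003]
contact_force: [0.4, 0.8, 0.4]
width: 0.0197
```

```bash
python3 go.py 14.6 37 .085 -5.6; python3 - <<'E'
from h import *
i=get_image('side');cv2.imwrite('pics/s1.png',cv2.resize(i['image'][60:300,100:350],(750,720))[:600])
E
```

```text
t 3.15 tray [19.4 46.3] z 0.1533 w 0.0197 F [0.4 0.8 0.4]
toolxyz [[0.003, 0.006, 1.0], [-0.003, 1.0, -0.006], [-1.0, -0.003, 0.004]]
sg 1 rot [0.001 0.002 0.002] dp after rot [ 0.569 -0.073 -0.048]
```

View pics/s1.png

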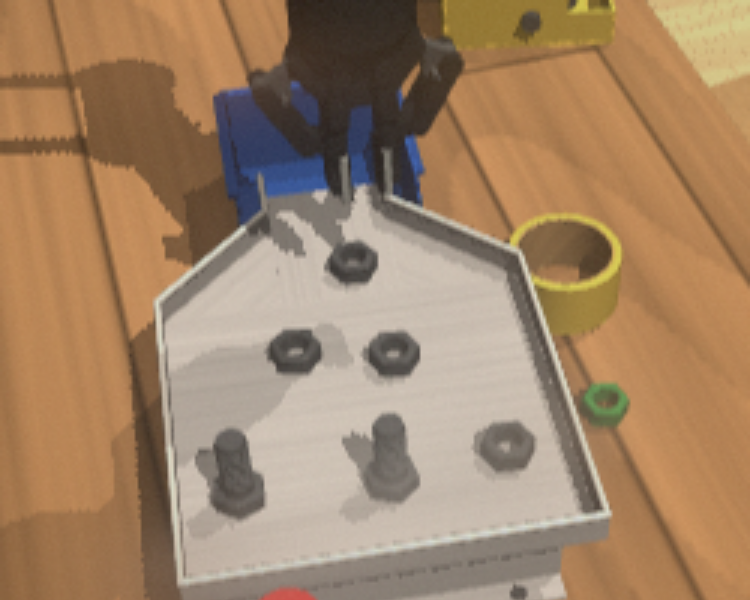

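The side view shows the gap of the closed-in fingers above nut 1, at about (355,190). The other nuts and the bolts haven't moved, so I'm going down behind nut 1.

Emit:
{"name": "arm_command", "arguments": {"series": [{"dp": [0, -0.08, -0.048], "angular": [0, 0.002, 0.002], "gripper": 20}, {"dp": [0.1, 0, 0], "angular": [0, 0, 0], "gripper": 20}, {"dp": [0.15, 0, 0], "angular": [0, 0, 0], "gripper": 20}, {"dp": [0.15, 0, 0], "angular": [0, 0, 0], "gripper": 20}, {"dp": [0.1, 0, 0], "angular": [0, 0, 0], "gripper": 20}, {"dp": [0.03, 0, 0], "angular": [0, 0, 0], "gripper": 20}, {"dp": [0, 0, 0], "angular": [0, 0, 0], "gripper": 20}, {"dp": [0, 0, 0], "angular": [0, 0, 0], "gripper": 20}]}}

```text
clock: 4.2
position: [0.5628, 0.0193, 0.0884]
ee_rot: [0.708, 0.003, 0.706, -0.004]
contact_force: [0.6, 0.1, -0.1]
width: 0.02
```

```bash
python3 go.py 0 185 .085 -5.6
```

```text
t 4.2 tray [14.4 32.1] z 0.0884 w 0.02 F [ 0.6  0.1 -0.1]
toolxyz [[0.002, 0.011, 1.0], [-0.001, 1.0, -0.011], [-1.0, -0.001, 0.002]]
sg 1 rot [-0.002  0.001  0.001] dp after rot [0.028 1.28  0.005]
```

Emit:
{"name": "arm_command", "arguments": {"series": [{"dp": [0.025, 0.06, 0], "angular": [0, 0, 0], "gripper": 20}, {"dp": [0, 0.1, 0], "angular": [0, 0, 0], "gripper": 20}, {"dp": [0, 0.12, 0], "angular": [0, 0, 0], "gripper": 20}, {"dp": [0, 0.12, 0], "angular": [0, 0, 0], "gripper": 20}, {"dp": [0, 0.12, 0], "angular": [0, 0, 0], "gripper": 20}, {"dp": [0, 0.12, 0], "angular": [0, 0, 0], "gripper": 20}, {"dp": [0, 0.1, 0], "angular": [0, 0, 0], "gripper": 20}, {"dp": [0, 0.06, 0], "angular": [0, 0, 0], "gripper": 20}]}}

```text
clock: 5.2
position: [0.5645, 0.1233, 0.0862]
ee_rot: [0.709, 0.003, 0.706, -0.003]
contact_force: [-0.1, -0.7, 0.3]
width: 0.0201
```

```bash
python3 go.py 0 168 .085 -5.6; python3 - <<'E'
from h import *
i=get_image('top');cv2.imwrite('pics/t1.png',cv2.resize(i['image'][130:300,70:340],(800,504)))
E
```

```text
t 5.2 tray [  5.2 135.7] z 0.0862 w 0.0201 F [-0.1 -0.7  0.3]
toolxyz [[0.004, 0.01, 1.0], [-0.0, 1.0, -0.01], [-1.0, -0.0, 0.004]]
sg 1 rot [-0.001  0.003  0.   ] dp after rot [ 0.01   0.272 -0.016]
```

View pics/t1.png

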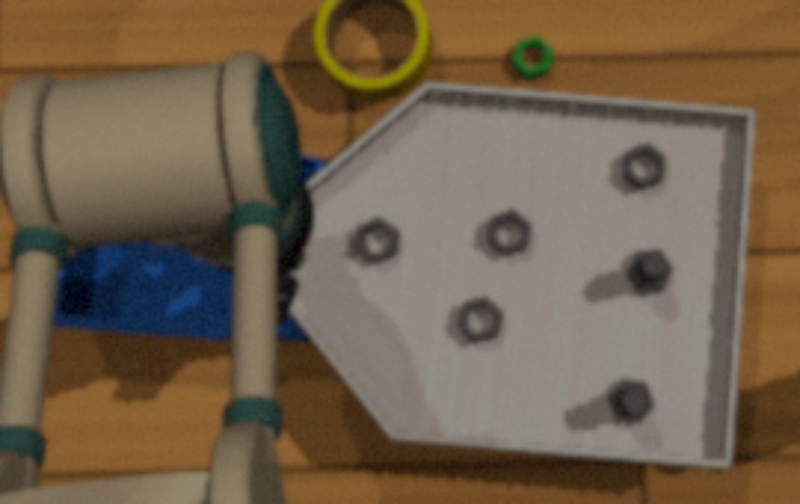

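```bash
python3 - <<'E'
from h import *
i=np.load('side0.npy',allow_pickle=True).item()
for p in[(.5693,.0328,.1533),(.5693,.0328,.18)]:
    q=proj(i,p);print(q,(q-[100,60])*3)
j=get_image('side');q=proj(j,(.5645,.1233,.0862));print(q)
x,y=int(q[0]),int(q[1]);c=j['image'][y-50:y+60,x-70:x+70]
cv2.imwrite('pics/s2.png',cv2.resize(c,None,fx=5,fy=5,interpolation=cv2.INTER_CUBIC)); print((x-70,y-50))
E
```

```text
[222.19321488 132.95576058] [366.57964464 218.86728174]
[221.55954683 122.4981177 ] [364.67864049 187.4943531 ]
[210.92246377 130.99093329]
(140, 80)
```

View pics/s2.png

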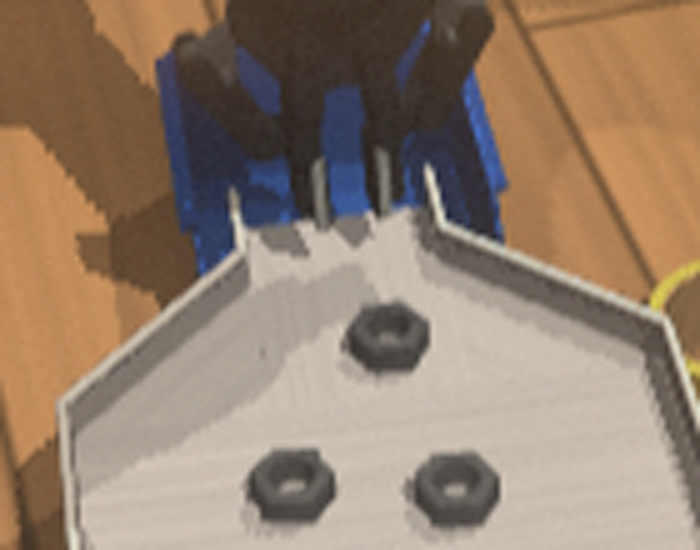

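```bash
python3 - <<'E'
from h import *
j=get_image('side');D=np.load('tray.npz')
for u in (202,203,204,205,215,216,217,218):
    for v in (116,119,121,123,124):
        p=pt(j,u,v);print(u,v,p.round(4),((p[:2]-D['t'])@D['R']*1000).round(0),'|',end=' ')
    print()
# known floor check
for u,v in((200,150),(215,165)):print(pt(j,u,v))
E
```

```text
202 116 [0.5458 0.1115 0.1416] [-12. 122.] | 202 119 [0.546  0.1164 0.1297] [-13. 127.] | 202 121 [0.5459 0.118  0.1231] [-13. 128.] | 202 123 [0.5449 0.1149 0.1203] [-13. 125.] | 202 124 [0.5447 0.1147 0.1178] [-14. 125.] | 
203 116 [0.5476 0.1096 0.1427] [-10. 120.] | 203 119 [0.5469 0.109  0.1352] [-11. 120.] | 203 121 [0.5465 0.109  0.13  ] [-11. 120.] | 203 123 [0.5463 0.1102 0.1237] [-12. 121.] | 203 124 [0.5463 0.1115 0.1199] [-12. 122.] | 
204 116 [0.5504 0.1134 0.1391] [ -8. 124.] | 204 119 [0.5496 0.1125 0.1319] [ -9. 123.] | 204 121 [0.5488 0.1102 0.1285] [ -9. 121.] | 204 123 [0.5484 0.1103 0.123 ] [-10. 121.] | 204 124 [0.5487 0.1129 0.1182] [-10. 124.] | 
205 116 [0.552  0.1103 0.1411] [ -6. 121.] | 205 119 [0.5516 0.1115 0.1322] [ -6. 123.] | 205 121 [0.5515 0.1132 0.1255] [ -7. 124.] | 205 123 [0.5508 0.1113 0.1217] [ -7. 122.] | 205 124 [0.5509 0.1132 0.1174] [ -7. 124.] | 
215 116 [0.5738 0.1121 0.1345] [ 16. 126.] | 215 119 [0.5728 0.1095 0.1286] [ 15. 123.] | 215 121 [0.573  0.1122 0.121 ] [ 15. 126.] | 215 123 [0.5728 0.1125 0.1153] [ 14. 126.] | 215 124 [0.5725 0.1118 0.1131] [ 14. 125.] | 
216 116 [0.5754 0.1095 0.136 ] [ 17. 123.] | 216 119 [0.5753 0.111  0.1269] [ 17. 125.] | 216 121 [0.575  0.1113 0.1212] [ 17. 125.] | 216 123 [0.5744 0.11   0.1168] [ 16. 124.] | 216 124 [0.583  0.1514 0.0793] [ 21. 166.] | 
217 116 [0.5781 0.1119 0.1336] [ 20. 126.] | 217 119 [0.5777 0.1122 0.1253] [ 19. 126.] | 217 121 [0.5772 0.1112 0.1208] [ 19. 125.] | 217 123 [0.5763 0.1083 0.1178] [ 18. 122.] | 217 124 [0.5848 0.149  0.0808] [ 23. 163.] | 
218 116 [0.5805 0.1129 0.1323] [ 22. 127.] | 218 119 [0.5807 0.1158 0.1219] [ 22. 130.] | 218 121 [0.6095 0.2503 0.0045] [ 36. 267.] | 218 123 [0.5796 0.1137 0.1127] [ 21. 128.] | 218 124 [0.5871 0.1492 0.0801] [ 25. 164.] | 
[0.52834259 0.07726174 0.07957555]
[0.54759868 0.02286892 0.07968806]
```

```bash
cat > tip.py <<'E'
from h import *
s=get_state();j=get_image('side');d=j['depth'];K=j['mtx'];v,u=np.mgrid[:384,:512]
c=np.stack([(u-K[0,2])/K[0,0]*d,-(v-K[1,2])/K[1,1]*d,-d,np.ones_like(d)],-1)
w=c@np.linalg.inv(j['view']).T; w=w[...,:3]; p=s['position']
m=(abs(w[...,0]-p[0])<.035)&(abs(w[...,1]-p[1]+.011)<.006)&(w[...,2]>.087)&(d>0)&(w[...,2]<.2)
z=np.sort(w[m][:,2]);print('n',len(z),'TCPz',p[2],'low z',z[:12].round(4), 'x',np.percentile(w[m][:,0],[0,50,100]).round(3))
E
python3 tip.py; python3 go.py 14.6 30 .12 -5.6; python3 -c "
from h import *;print(grip_depth if not callable(grip_depth) else grip_depth())"
```

```text
n 453 TCPz 0.08619283829662518 low z [0.1008 0.1041 0.1104 0.1109 0.1119 0.1138 0.114  0.1145 0.1157 0.116
 0.1163 0.1164] x [0.53  0.565 0.599]
t 5.4 tray [  5.3 134.6] z 0.0862 w 0.0198 F [-1.2  0.5 -0.3]
toolxyz [[0.004, 0.01, 1.0], [-0.001, 1.0, -0.01], [-1.0, -0.001, 0.004]]
sg 1 rot [-0.001  0.003  0.   ] dp after rot [-0.282 -0.875 -0.008]
0.0187
```

Emit:
{"name": "arm_command", "arguments": {"series": [{"dp": [-0.15, 0, 0], "angular": [0, 0, 0], "gripper": 20}, {"dp": [-0.1, -0.15, 0], "angular": [0, 0.003, 0], "gripper": 20}, {"dp": [0, -0.25, 0], "angular": [0, 0, 0], "gripper": 20}, {"dp": [0, -0.25, 0], "angular": [0, 0, 0], "gripper": 20}, {"dp": [0, -0.2, 0], "angular": [0, 0, 0], "gripper": 20}, {"dp": [0.1, 0, 0], "angular": [0, 0, 0], "gripper": 20}, {"dp": [0.15, 0, 0], "angular": [0, 0, 0], "gripper": 20}, {"dp": [0, 0, 0], "angular": [0, 0, 0], "gripper": 20}]}}

```text
clock: 6.4
position: [0.5622, 0.0083, 0.0865]
ee_rot: [0.706, 0.004, 0.708, -0.007]
contact_force: [-0.2, 1.4, -0.6]
width: 0.0203
```

```bash
python3 go.py 14.6 35 .085 -5.6; python3 tip.py
```

```text
t 6.4 tray [14.9 21.2] z 0.0865 w 0.0203 F [-0.2  1.4 -0.6]
toolxyz [[-0.002, 0.016, 1.0], [-0.004, 1.0, -0.016], [-1.0, -0.004, -0.002]]
sg 1 rot [-0.005 -0.001  0.003] dp after rot [0.013 0.115 0.009]
n 502 TCPz 0.08651854723833663 low z [0.1119 0.1124 0.1138 0.1144 0.1147 0.1148 0.1155 0.1165 0.1167 0.1173
 0.1173 0.1174] x [0.528 0.561 0.597]
```

Emit:
{"name": "arm_command", "arguments": {"series": [{"dp": [0, 0.1, 0.005], "angular": [-0.005, 0, 0], "gripper": 20}, {"dp": [0, 0, 0], "angular": [0, 0, 0], "gripper": 20}, {"dp": [0.04, 0, 0], "angular": [0, 0, 0], "gripper": 20}, {"dp": [0.04, 0, 0], "angular": [0, 0, 0], "gripper": 20}, {"dp": [0.04, 0, 0], "angular": [0, 0, 0], "gripper": 20}, {"dp": [0.0, 0, 0], "angular": [0, 0, 0], "gripper": 20}, {"dp": [0, 0, 0], "angular": [0, 0, 0], "gripper": 20}, {"dp": [0, 0, 0], "angular": [0, 0, 0], "gripper": 20}]}}

```text
clock: 7.45
position: [0.5648, 0.0221, 0.0732]
ee_rot: [0.708, 0.0, 0.706, -0.004]
contact_force: [-0.5, 0.0, 1.0]
width: 0.0204
```

```bash
python3 go.py 14.6 35 .085 -5.6; python3 tip.py;python3 - <<'E'
from h import *
j=get_image('side')
cv2.imwrite('pics/s3.png',cv2.resize(j['image'][90:200,150:290],None,fx=5,fy=5,interpolation=cv2.INTER_CUBIC))
E
```

```text
t 7.45 tray [16.  35.2] z 0.0732 w 0.0204 F [-0.5  0.   1. ]
toolxyz [[0.002, 0.006, 1.0], [-0.004, 1.0, -0.006], [-1.0, -0.004, 0.002]]
sg 1 rot [0.001 0.001 0.003] dp after rot [-0.098 -0.    -0.012]
n 581 TCPz 0.07323062621921479 low z [0.0982 0.0985 0.1002 0.1025 0.103  0.1037 0.1038 0.1046 0.1046 0.1049
 0.105  0.1053] x [0.53  0.563 0.599]
```

View pics/s3.png

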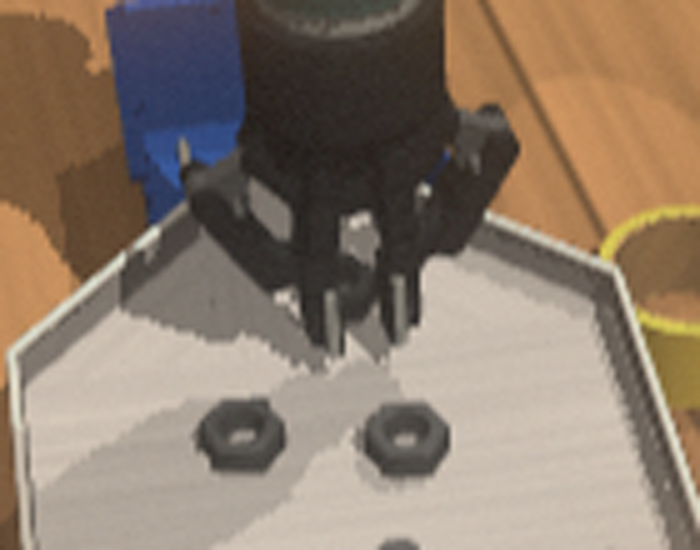

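The tips' shadows still stand apart from the tips, and depth puts the tips at about z 0.097, roughly 24 mm above the reported TCP. I'll go down to a TCP z of about 0.060.

Emit:
{"name": "arm_command", "arguments": {"series": [{"dp": [0.04, 0, 0], "angular": [0, 0, 0], "gripper": 20}, {"dp": [0.04, 0, 0], "angular": [0, 0, 0], "gripper": 20}, {"dp": [0.03, 0, 0], "angular": [0, 0, 0], "gripper": 20}, {"dp": [0, 0, 0], "angular": [0, 0, 0], "gripper": 20}, {"dp": [0, 0, 0], "angular": [0, 0, 0], "gripper": 20}, {"dp": [0, 0, 0], "angular": [0, 0, 0], "gripper": 20}, {"dp": [0, 0, 0], "angular": [0, 0, 0], "gripper": 20}, {"dp": [0, 0, 0], "angular": [0, 0, 0], "gripper": 20}]}}

```text
clock: 8.55
position: [0.565, 0.0221, 0.0593]
ee_rot: [0.708, 0.0, 0.706, -0.004]
contact_force: [0.8, 0.1, -0.2]
width: 0.0201
```

```bash
python3 go.py 0 168 .06 -5.6; python3 tip.py
```

```text
t 8.55 tray [16.2 35.1] z 0.0593 w 0.0201 F [ 0.8  0.1 -0.2]
toolxyz [[0.002, 0.006, 1.0], [-0.004, 1.0, -0.006], [-1.0, -0.004, 0.002]]
sg 1 rot [0.001 0.002 0.003] dp after rot [-0.006  1.115 -0.026]
n 706 TCPz 0.05928826915588421 low z [0.0872 0.0874 0.0886 0.0891 0.0892 0.0893 0.0895 0.09   0.0903 0.0909
 0.0917 0.092 ] x [0.53  0.563 0.6  ]
```

Emit:
{"name": "arm_command", "arguments": {"series": [{"dp": [0, 0.06, -0.02], "angular": [0, 0, 0.003], "gripper": 20}, {"dp": [0, 0.1, 0], "angular": [0, 0, 0], "gripper": 20}, {"dp": [0, 0.1, 0], "angular": [0, 0, 0], "gripper": 20}, {"dp": [0, 0.1, 0], "angular": [0, 0, 0], "gripper": 20}, {"dp": [0, 0.1, 0], "angular": [0, 0, 0], "gripper": 20}, {"dp": [0, 0.1, 0], "angular": [0, 0, 0], "gripper": 20}, {"dp": [0, 0.08, 0], "angular": [0, 0, 0], "gripper": 20}, {"dp": [0, 0.05, 0], "angular": [0, 0, 0], "gripper": 20}]}}

```text
clock: 9.6
position: [0.5628, 0.1113, 0.0594]
ee_rot: [0.708, 0.002, 0.706, -0.001]
contact_force: [0.9, -1.4, -0.5]
width: 0.0199
```

```bash
python3 go.py 0 168 .06 -5.6; python3 tip.py;python3 - <<'E'
from h import *
j=get_image('side')
cv2.imwrite('pics/s4.png',cv2.resize(j['image'][70:200,130:290],None,fx=4,fy=4,interpolation=cv2.INTER_CUBIC))
E
```

```text
t 9.6 tray [  4.7 123.7] z 0.0594 w 0.0199 F [ 0.9 -1.4 -0.5]
toolxyz [[0.003, 0.005, 1.0], [0.001, 1.0, -0.005], [-1.0, 0.001, 0.003]]
sg 1 rot [ 0.002  0.002 -0.   ] dp after rot [-0.005  0.371 -0.003]
n 658 TCPz 0.05940080220591727 low z [0.0879 0.0879 0.0883 0.0884 0.0887 0.0893 0.0897 0.0899 0.0908 0.091
 0.0913 0.0914] x [0.528 0.562 0.598]
```

View pics/s4.png

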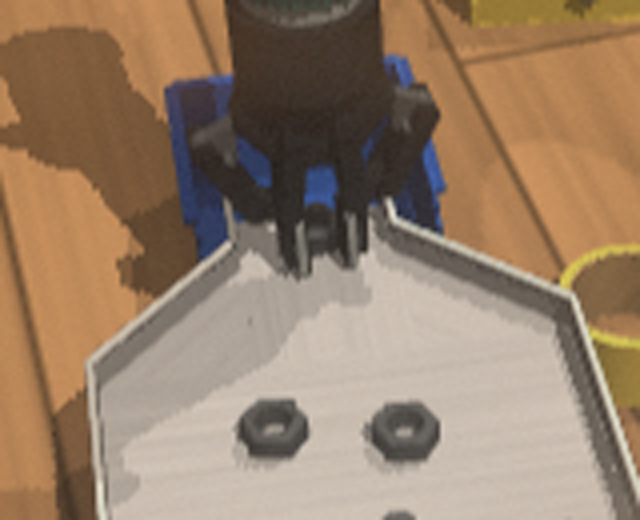

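Nut 1 is cradled between the finger tips at (320,225), and the fingers clear the spout lips. I'll push it out over the end.

Emit:
{"name": "arm_command", "arguments": {"series": [{"dp": [0, 0.06, 0], "angular": [0, 0, 0], "gripper": 20}, {"dp": [0, 0.08, 0], "angular": [0, 0, 0], "gripper": 20}, {"dp": [0, 0.08, 0], "angular": [0, 0, 0], "gripper": 20}, {"dp": [0, 0.08, 0], "angular": [0, 0, 0], "gripper": 20}, {"dp": [0, 0.07, 0], "angular": [0, 0, 0], "gripper": 20}, {"dp": [0, 0, 0], "angular": [0, 0, 0], "gripper": 20}, {"dp": [-0.15, 0, 0], "angular": [0, 0, 0], "gripper": 20}, {"dp": [-0.2, 0, 0], "angular": [0, 0, 0], "gripper": 20}]}}

```text
clock: 10.7
position: [0.5611, 0.1583, 0.1001]
ee_rot: [0.706, 0.002, 0.708, -0.002]
contact_force: [0.5, -0.3, -0.0]
width: 0.0202
```

```bash
python3 go.py 28.5 -55 .1 -6.8
```

```text
t 10.7 tray [ -1.9 170.2] z 0.1001 w 0.0202 F [ 0.5 -0.3 -0. ]
toolxyz [[-0.003, 0.005, 1.0], [0.0, 1.0, -0.005], [-1.0, 0.0, -0.003]]
sg 1 rot [-0.011 -0.002 -0.   ] dp after rot [ 1.000e-03 -1.894e+00  3.000e-02]
```

Emit:
{"name": "arm_command", "arguments": {"series": [{"dp": [0, -0.2, 0.03], "angular": [-0.011, 0, 0], "gripper": 20}, {"dp": [0, -0.35, 0], "angular": [0, 0, 0], "gripper": 20}, {"dp": [0, -0.35, 0], "angular": [0, 0, 0], "gripper": 20}, {"dp": [0, -0.35, 0], "angular": [0, 0, 0], "gripper": 20}, {"dp": [0, -0.3, 0], "angular": [0, 0, 0], "gripper": 20}, {"dp": [0, -0.2, 0], "angular": [0, 0, 0], "gripper": 20}, {"dp": [0, -0.08, 0], "angular": [0, 0, 0], "gripper": 20}, {"dp": [0, 0, 0], "angular": [0, 0, 0], "gripper": 20}]}}

```text
clock: 11.7
position: [0.5693, -0.0678, 0.1024]
ee_rot: [0.708, -0.005, 0.706, 0.005]
contact_force: [-0.8, 0.6, 0.1]
width: 0.0199
```

```bash
python3 go.py 28.5 -56 .06 -6.8; python3 - <<'E'
from h import *
j=get_image('top');cv2.imwrite('pics/t2.png',j['image'])
D=np.load('tray.npz')
# bin / mouth blue region: dark nut in bin
c=j['image'][150:270,70:240];cv2.imwrite('pics/t2c.png',cv2.resize(c,None,fx=4,fy=4,interpolation=cv2.INTER_CUBIC))
E
```

```text
t 11.7 tray [ 30.  -53.8] z 0.1024 w 0.0199 F [-0.8  0.6  0.1]
toolxyz [[0.003, -0.014, 1.0], [0.0, 1.0, 0.014], [-1.0, 0.0, 0.003]]
sg 1 rot [ 0.     0.002 -0.   ] dp after rot [ 0.353 -0.017 -0.014]
```

View pics/t2c.png

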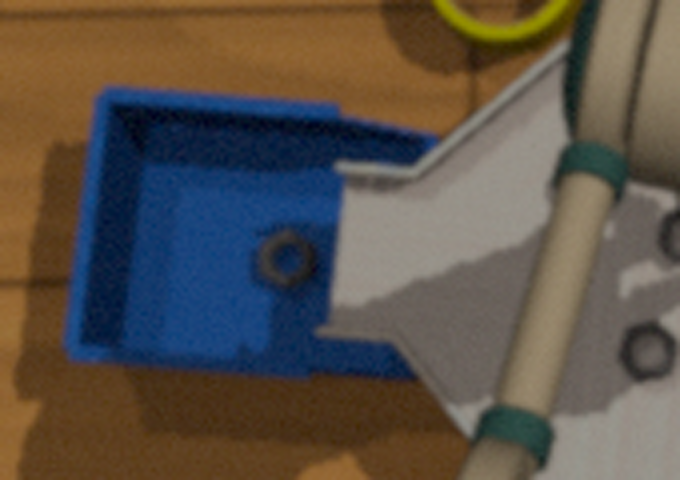

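Nut 1 is in the bin at (285,258). Next is nut 2: down behind it, then push.

Emit:
{"name": "arm_command", "arguments": {"series": [{"dp": [0.1, -0.017, -0.014], "angular": [0, 0, 0], "gripper": 20}, {"dp": [0.12, 0, 0], "angular": [0, 0, 0], "gripper": 20}, {"dp": [0.09, 0, 0], "angular": [0, 0, 0], "gripper": 20}, {"dp": [0.02, 0, 0], "angular": [0, 0, 0], "gripper": 20}, {"dp": [0, 0, 0], "angular": [0, 0, 0], "gripper": 20}, {"dp": [0, 0.06, 0], "angular": [0, 0, 0], "gripper": 20}, {"dp": [0, 0.1, 0], "angular": [0, 0, 0], "gripper": 20}, {"dp": [0, 0.1, 0], "angular": [0, 0, 0], "gripper": 20}]}}

```text
clock: 12.75
position: [0.5667, -0.0337, 0.0596]
ee_rot: [0.708, -0.005, 0.706, 0.006]
contact_force: [-0.1, -1.4, -0.1]
width: 0.0197
```

```bash
python3 go.py 0 168 .06 -6.8; python3 tip.py
```

```text
t 12.75 tray [ 23.9 -20.2] z 0.0596 w 0.0197 F [-0.1 -1.4 -0.1]
toolxyz [[0.002, -0.017, 1.0], [0.002, 1.0, 0.017], [-1.0, 0.002, 0.002]]
sg 1 rot [ 0.002  0.001 -0.001] dp after rot [-0.003  1.581 -0.012]
n 667 TCPz 0.059606408641459274 low z [0.0876 0.0881 0.0888 0.0888 0.0889 0.0892 0.0892 0.0898 0.0903 0.0908
 0.0909 0.092 ] x [0.532 0.565 0.602]
```

Emit:
{"name": "arm_command", "arguments": {"series": [{"dp": [0, 0.11, -0.01], "angular": [0.002, 0, 0], "gripper": 20}, {"dp": [0, 0.12, 0], "angular": [0, 0, 0], "gripper": 20}, {"dp": [0, 0.12, 0], "angular": [0, 0, 0], "gripper": 20}, {"dp": [0, 0.12, 0], "angular": [0, 0, 0], "gripper": 20}, {"dp": [0, 0.12, 0], "angular": [0, 0, 0], "gripper": 20}, {"dp": [0, 0.12, 0], "angular": [0, 0, 0], "gripper": 20}, {"dp": [0, 0.12, 0], "angular": [0, 0, 0], "gripper": 20}, {"dp": [0, 0.1, 0], "angular": [0, 0, 0], "gripper": 20}]}}

```text
clock: 13.8
position: [0.5634, 0.088, 0.0602]
ee_rot: [0.708, -0.004, 0.706, 0.006]
contact_force: [0.1, -0.7, 0.5]
width: 0.0197
```

```bash
python3 go.py 0 168 .06 -6.8; python3 tip.py
```

```text
t 13.8 tray [  7.7 100.5] z 0.0602 w 0.0197 F [ 0.1 -0.7  0.5]
toolxyz [[0.002, -0.015, 1.0], [0.003, 1.0, 0.015], [-1.0, 0.003, 0.002]]
sg 1 rot [ 0.001  0.002 -0.002] dp after rot [0.002 0.566 0.003]
n 666 TCPz 0.06022940712687467 low z [0.087  0.0877 0.0893 0.0895 0.0901 0.0905 0.0912 0.0912 0.0913 0.0914
 0.0916 0.0917] x [0.528 0.561 0.598]
```

Emit:
{"name": "arm_command", "arguments": {"series": [{"dp": [0, 0.1, 0], "angular": [0, 0, 0], "gripper": 20}, {"dp": [0, 0.1, 0], "angular": [0, 0, 0], "gripper": 20}, {"dp": [0, 0.1, 0], "angular": [0, 0, 0], "gripper": 20}, {"dp": [0, 0.1, 0], "angular": [0, 0, 0], "gripper": 20}, {"dp": [0, 0.1, 0], "angular": [0, 0, 0], "gripper": 20}, {"dp": [0, 0.05, 0], "angular": [0, 0, 0], "gripper": 20}, {"dp": [-0.15, 0, 0], "angular": [0, 0, 0], "gripper": 20}, {"dp": [-0.2, 0, 0], "angular": [0, 0, 0], "gripper": 20}]}}

```text
clock: 14.85
position: [0.5604, 0.1603, 0.1013]
ee_rot: [0.706, -0.004, 0.708, 0.007]
contact_force: [0.1, -0.1, -0.5]
width: 0.0199
```

```bash
python3 go.py -49.5 -41 .1 12.4
```

```text
t 14.85 tray [ -2.8 172.2] z 0.1013 w 0.0199 F [ 0.1 -0.1 -0.5]
toolxyz [[-0.003, -0.016, 1.0], [0.004, 1.0, 0.016], [-1.0, 0.004, -0.003]]
sg 1 rot [ 0.215 -0.002 -0.002] dp after rot [ 0.011 -1.818  0.002]
```

Emit:
{"name": "arm_command", "arguments": {"series": [{"dp": [0, 0, 0], "angular": [0.11, 0, 0], "gripper": 20}, {"dp": [0, 0, 0], "angular": [0.105, 0, 0], "gripper": 20}, {"dp": [0, -0.2, 0], "angular": [0, 0, 0], "gripper": 20}, {"dp": [0, -0.35, 0], "angular": [0, 0, 0], "gripper": 20}, {"dp": [0, -0.4, 0], "angular": [0, 0, 0], "gripper": 20}, {"dp": [0, -0.4, 0], "angular": [0, 0, 0], "gripper": 20}, {"dp": [0, -0.3, 0], "angular": [0, 0, 0], "gripper": 20}, {"dp": [0, -0.1, 0], "angular": [0, 0, 0], "gripper": 20}]}}

```text
clock: 15.85
position: [0.4888, -0.047, 0.1021]
ee_rot: [0.698, 0.112, 0.698, -0.112]
contact_force: [0.9, 0.2, 0.7]
width: 0.0201
```

```bash
python3 go.py -49.5 -41 .06 12.4; python3 - <<'E'
from h import *
D=np.load('tray.npz');j=get_image('top');im=j['image'].astype(int)
# blobs dark & colourless in tray+bin region
m=((im.max(2)<95)&(im.max(2)-im.min(2)<28)).astype(np.uint8)
n,l,st,c=cv2.connectedComponentsWithStats(m)
for k in range(1,n):
    if 25<st[k,4]<400 and 80<c[k][0]<330 and 140<c[k][1]<300:
        p=onz(j,*c[k],.096);print(c[k].round(1),st[k,4],((p[:2]-D['t'])@D['R']*1000).round(0))
cv2.imwrite('pics/t3.png',cv2.resize(j['image'][140:300,70:340],(800,474)))
E
```

```text
t 15.85 tray [-52.3 -41.6] z 0.1021 w 0.0201 F [0.9 0.2 0.7]
toolxyz [[-0.001, 0.313, 0.95], [0.001, 0.95, -0.313], [-1.0, 0.001, -0.001]]
sg 1 rot [ 0.002 -0.001 -0.001] dp after rot [0.351 0.01  0.021]
[286.4 186.3] 151 [  80. -109.]
[163.  195.2] 40 [ 39. 154.]
[218.9 210.1] 41 [17. 31.]
[141.4 214.6] 122 [ -6. 195.]
[139.7 243.1] 102 [-67. 192.]
```

View pics/t3.png

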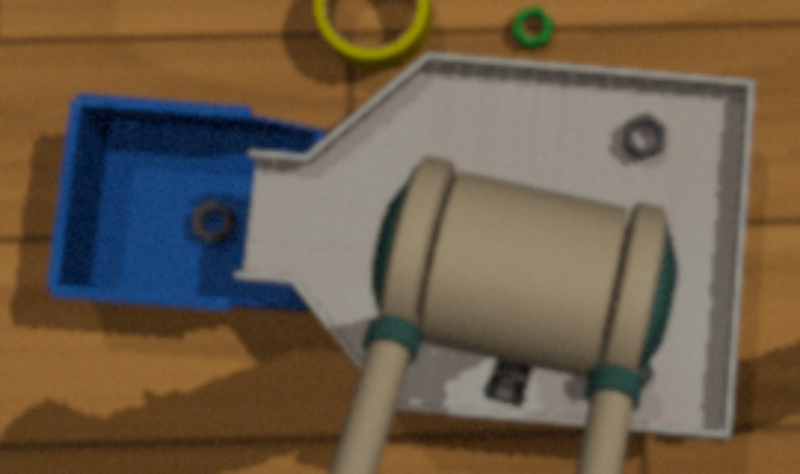

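One nut shows in the bin and nut 4 is untouched at (640,137). The arm hides the rest, so I'll check the side view.

```bash
python3 - <<'E'
from h import *
j=get_image('side');cv2.imwrite('pics/s5.png',cv2.resize(j['image'][70:250,130:330],None,fx=4,fy=3.3,interpolation=cv2.INTER_CUBIC))
t=get_image('top');d=t['depth'];D=np.load('tray.npz')
# heights in bin region
for v in range(204,230,3): print([round(float(pt(t,u,v)[2])*1000) for u in range(108,156,3)])
E
```

```text
[5, 3, 2, 5, 7, 1, 2, 7, 5, 2, 4, 5, 4, 3, 7, 5]
[4, 3, 3, 1, 3, 4, 2, 6, 3, 1, 2, 17, 6, 3, 5, 1]
[0, 4, 7, 4, 8, 5, 2, 2, 3, 20, 17, 10, 23, 17, 7, 5]
[1, 6, 2, 4, 1, 8, 5, 2, 4, 21, 7, 3, 1, 20, 3, 1]
[7, 3, 1, 6, 5, 4, 4, 3, 2, 19, 6, 6, 6, 19, 1, 2]
[1, 7, 5, 4, 2, 2, 8, 5, 0, 1, 17, 18, 19, 5, 6, 79]
[2, 1, 1, 2, -2, 3, 4, 3, 3, 2, 1, 2, 5, 3, 3, 81]
[3, 4, 4, 3, 7, 6, 1, 4, 1, 2, 10, 8, 1, 0, 2, 84]
[3, 5, 6, 0, 5, 6, 7, 1, 2, 3, 1, 0, 4, 2, 3, 83]
```

View pics/s5.png

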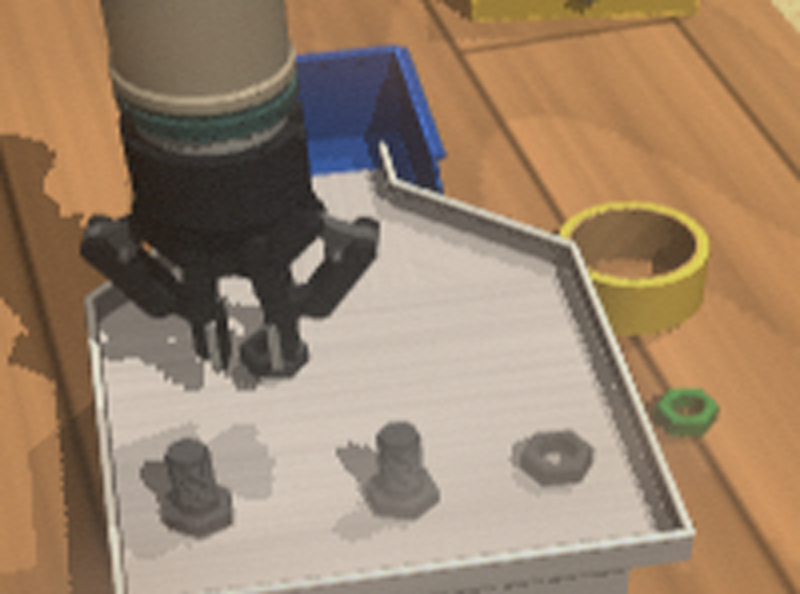

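Nut 3 is still in its place just in front of the raised fingers, at (275,352), and nut 2 has left the tray. Carrying on with nut 3.

Emit:
{"name": "arm_command", "arguments": {"series": [{"dp": [0.1, 0.01, 0.021], "angular": [0, 0, 0], "gripper": 20}, {"dp": [0.12, 0, 0], "angular": [0, 0, 0], "gripper": 20}, {"dp": [0.09, 0, 0], "angular": [0, 0, 0], "gripper": 20}, {"dp": [0.02, 0, 0], "angular": [0, 0, 0], "gripper": 20}, {"dp": [0, 0, 0], "angular": [0, 0, 0], "gripper": 20}, {"dp": [0, 0.05, 0], "angular": [0, 0, 0], "gripper": 20}, {"dp": [0, 0.08, 0], "angular": [0, 0, 0], "gripper": 20}, {"dp": [0, 0.1, 0], "angular": [0, 0, 0], "gripper": 20}]}}

```text
clock: 17.0
position: [0.5043, -0.013, 0.0602]
ee_rot: [0.699, 0.111, 0.698, -0.109]
contact_force: [-0.1, -0.5, -0.7]
width: 0.0195
```

```bash
python3 go.py -2 166 .06 12.4; python3 tip.py
```

```text
t 17.0 tray [-40.4  -6.1] z 0.0602 w 0.0195 F [-0.1 -0.5 -0.7]
toolxyz [[0.002, 0.307, 0.952], [0.004, 0.952, -0.307], [-1.0, 0.004, 0.001]]
sg 1 rot [ 0.006  0.001 -0.003] dp after rot [0.002 1.469 0.005]
n 480 TCPz 0.06024222371239746 low z [0.0871 0.0877 0.0878 0.0878 0.088  0.0888 0.0892 0.0899 0.0902 0.0907
 0.0912 0.0914] x [0.473 0.494 0.539]
```

Emit:
{"name": "arm_command", "arguments": {"series": [{"dp": [0, 0.1, 0.005], "angular": [0.006, 0, 0], "gripper": 20}, {"dp": [0, 0.11, 0], "angular": [0, 0, 0], "gripper": 20}, {"dp": [0, 0.11, 0], "angular": [0, 0, 0], "gripper": 20}, {"dp": [0, 0.11, 0], "angular": [0, 0, 0], "gripper": 20}, {"dp": [0, 0.11, 0], "angular": [0, 0, 0], "gripper": 20}, {"dp": [0, 0.11, 0], "angular": [0, 0, 0], "gripper": 20}, {"dp": [0, 0.11, 0], "angular": [0, 0, 0], "gripper": 20}, {"dp": [0, 0.08, 0], "angular": [0, 0, 0], "gripper": 20}]}}

```text
clock: 18.05
position: [0.5395, 0.0913, 0.0609]
ee_rot: [0.699, 0.115, 0.697, -0.111]
contact_force: [-1.1, -0.1, -1.6]
width: 0.0199
```

```bash
python3 go.py -2 166 .06 12.4; python3 tip.py
```

```text
t 18.05 tray [-16.4 101.3] z 0.0609 w 0.0199 F [-1.1 -0.1 -1.6]
toolxyz [[0.003, 0.315, 0.949], [0.005, 0.949, -0.315], [-1.0, 0.006, 0.001]]
sg 1 rot [ 0.001  0.001 -0.004] dp after rot [0.008 0.552 0.002]
n 462 TCPz 0.06093167732642966 low z [0.0884 0.0888 0.089  0.0904 0.0904 0.0907 0.0915 0.0919 0.0921 0.0921
 0.0925 0.0931] x [0.509 0.53  0.574]
```

Emit:
{"name": "arm_command", "arguments": {"series": [{"dp": [0.008, 0.09, 0], "angular": [0, 0, -0.004], "gripper": 20}, {"dp": [0, 0.09, 0], "angular": [0, 0, 0], "gripper": 20}, {"dp": [0, 0.1, 0], "angular": [0, 0, 0], "gripper": 20}, {"dp": [0, 0.1, 0], "angular": [0, 0, 0], "gripper": 20}, {"dp": [0, 0.1, 0], "angular": [0, 0, 0], "gripper": 20}, {"dp": [0, 0.06, 0], "angular": [0, 0, 0], "gripper": 20}, {"dp": [-0.15, 0, 0], "angular": [0, 0, 0], "gripper": 20}, {"dp": [-0.2, 0, 0], "angular": [0, 0, 0], "gripper": 20}]}}

```text
clock: 19.1
position: [0.5604, 0.1588, 0.1007]
ee_rot: [0.697, 0.112, 0.699, -0.113]
contact_force: [0.1, 1.5, -1.0]
width: 0.0199
```

```bash
python3 go.py 92 -151 .1 -15.3
```

```text
t 19.1 tray [ -2.7 170.6] z 0.1007 w 0.0199 F [ 0.1  1.5 -1. ]
toolxyz [[-0.003, 0.315, 0.949], [-0.001, 0.949, -0.315], [-1.0, -0.002, -0.003]]
sg 1 rot [-0.307 -0.002  0.001] dp after rot [ 0.006 -2.794  0.054]
```

Emit:
{"name": "arm_command", "arguments": {"series": [{"dp": [-0.05, 0, 0], "angular": [-0.105, 0, 0], "gripper": 20}, {"dp": [-0.05, 0, 0], "angular": [-0.105, 0, 0], "gripper": 20}, {"dp": [0, 0, 0], "angular": [-0.097, 0, 0], "gripper": 20}, {"dp": [0, -0.25, 0], "angular": [0, 0, 0], "gripper": 20}, {"dp": [0, -0.4, 0], "angular": [0, 0, 0], "gripper": 20}, {"dp": [0, -0.4, 0], "angular": [0, 0, 0], "gripper": 20}, {"dp": [0, -0.4, 0], "angular": [0, 0, 0], "gripper": 20}, {"dp": [0, -0.3, 0], "angular": [0, 0, 0], "gripper": 20}]}}

```text
clock: 20.1
position: [0.6011, -0.0478, 0.1151]
ee_rot: [0.705, -0.064, 0.703, 0.065]
contact_force: [-0.6, -0.0, -0.1]
width: 0.0199
```

```bash
python3 go.py 90 -145 .11 -15.3
```

```text
t 20.1 tray [ 59.5 -30.5] z 0.1151 w 0.0199 F [-0.6 -0.  -0.1]
toolxyz [[0.002, -0.183, 0.983], [0.001, 0.983, 0.183], [-1.0, 0.001, 0.002]]
sg 1 rot [ 0.014  0.002 -0.001] dp after rot [ 0.043 -0.987 -0.007]
```

Emit:
{"name": "arm_command", "arguments": {"series": [{"dp": [0, -0.3, 0], "angular": [0.014, 0, 0], "gripper": 20}, {"dp": [0, -0.3, 0], "angular": [0, 0, 0], "gripper": 20}, {"dp": [0, -0.2, 0], "angular": [0, 0, 0], "gripper": 20}, {"dp": [0, -0.1, 0], "angular": [0, 0, 0], "gripper": 20}, {"dp": [0, -0.03, 0], "angular": [0, 0, 0], "gripper": 20}, {"dp": [0, 0, 0], "angular": [0, 0, 0], "gripper": 20}, {"dp": [0, 0, 0], "angular": [0, 0, 0], "gripper": 20}, {"dp": [0, 0, 0], "angular": [0, 0, 0], "gripper": 20}]}}

```text
clock: 21.1
position: [0.6203, -0.1596, 0.1143]
ee_rot: [0.705, -0.055, 0.704, 0.058]
contact_force: [0.2, -0.2, -0.2]
width: 0.02
```

```bash
python3 go.py 90 -145 .06 -15.3; python3 - <<'E'
from h import *
D=np.load('tray.npz');j=get_image('side');cv2.imwrite('pics/s6.png',cv2.resize(j['image'][70:250,130:330],None,fx=4,fy=3.3,interpolation=cv2.INTER_CUBIC))
# top: compare tray areas at start vs. now at places of nuts & bin
t0=np.load('top0.npy',allow_pickle=True).item();t=get_image('top')
z=np.array([[pt(t,u,v)[2]*1000 for u in range(100,175)] for v in range(170,245)])
m=((z>11)&(z<34)).astype(np.uint8);n,l,st,c=cv2.connectedComponentsWithStats(cv2.morphologyEx(m,cv2.MORPH_CLOSE,np.ones((3,3))))
for k in range(1,n):
    if st[k,4]>25: print(st[k],c[k]+[100,170])
E
```

```text
t 21.1 tray [  90.4 -139.7] z 0.1143 w 0.02 F [ 0.2 -0.2 -0.2]
toolxyz [[0.001, -0.159, 0.987], [0.005, 0.987, 0.159], [-1.0, 0.005, 0.002]]
sg 1 rot [-0.001  0.001 -0.003] dp after rot [ 0.452 -0.042 -0.015]
[  0   9  75  52 252] [118.59126984 191.49603175]
[ 35  37  14  15 112] [141.08035714 213.88392857]
```

```bash
cat > chk.py <<'E'
from h import *
D=np.load('tray.npz');R,t0=D['R'],D['t']
for n in('top','side'):
    j=get_image(n);d=j['depth'];K=j['mtx'];v,u=np.mgrid[:384,:512]
    c=np.stack([(u-K[0,2])/K[0,0]*d,-(v-K[1,2])/K[1,1]*d,-d,np.ones_like(d)],-1)
    w=(c@np.linalg.inv(j['view']).T)[...,:3]; xy=(w[...,:2]-t0)@R*1000; z=w[...,2]*1000
    x,y=xy[...,0],xy[...,1]
    def blobs(m,tag):
        N,l,st,_=cv2.connectedComponentsWithStats(cv2.morphologyEx(m.astype(np.uint8),cv2.MORPH_CLOSE,np.ones((3,3),np.uint8)))
        for k in range(1,N):
            if st[k,4]>15:
                q=l==k;print(n,tag,st[k,4],'tray',x[q].mean().round(),y[q].mean().round(),'z',np.percentile(z[q],[5,95]).round())
    half=np.where(y<50,118,np.where(y<130,118-(y-50)*82.5/80,36))
    blobs((d>0)&(abs(x)<half)&(y>-178)&(y<168)&(z>88)&(z<145),'tray')
    blobs((d>0)&(abs(x+3)<60)&(y>140)&(y<300)&(z>11)&(z<60),'bin')
E
python3 chk.py
```

```text
top tray 122 tray 83.0 -110.0 z [90. 99.]
top tray 171 tray 5.0 -118.0 z [ 91. 140.]
top bin 113 tray 1.0 212.0 z [13. 22.]
top bin 24 tray -61.0 155.0 z [17. 59.]
side tray 24 tray 102.0 -140.0 z [140. 146.]
side tray 343 tray 3.0 -133.0 z [ 90. 138.]
side tray 142 tray 78.0 -120.0 z [ 88. 142.]
side tray 354 tray -89.0 -123.0 z [ 91. 138.]
```

Emit:
{"name": "arm_command", "arguments": {"series": [{"dp": [0.1, -0.035, -0.015], "angular": [0, 0, -0.003], "gripper": 20}, {"dp": [0.13, 0, 0], "angular": [0, 0, 0], "gripper": 20}, {"dp": [0.13, 0, 0], "angular": [0, 0, 0], "gripper": 20}, {"dp": [0.06, 0, 0], "angular": [0, 0, 0], "gripper": 20}, {"dp": [0.01, 0, 0], "angular": [0, 0, 0], "gripper": 20}, {"dp": [0, 0, 0], "angular": [0, 0, 0], "gripper": 20}, {"dp": [0, 0, 0], "angular": [0, 0, 0], "gripper": 20}, {"dp": [0, 0, 0], "angular": [0, 0, 0], "gripper": 20}]}}

```text
clock: 22.3
position: [0.619, -0.1649, 0.0583]
ee_rot: [0.705, -0.056, 0.705, 0.056]
contact_force: [-0.1, -0.1, 0.8]
width: 0.0199
```

```bash
python3 go.py 2 168 .06 -15.3; python3 chk.py|grep 'tray '
```

```text
t 22.3 tray [  89.7 -145.1] z 0.0583 w 0.0199 F [-0.1 -0.1  0.8]
toolxyz [[0.001, -0.158, 0.987], [-0.0, 0.987, 0.158], [-1.0, -0.0, 0.001]]
sg 1 rot [-0.002  0.     0.   ] dp after rot [-0.014  2.709 -0.016]
top tray 89 tray 81.0 -112.0 z [ 90. 100.]
top tray 41 tray 60.0 -144.0 z [ 92. 148.]
top tray 144 tray 5.0 -118.0 z [ 91. 141.]
top bin 113 tray 2.0 214.0 z [13. 23.]
top bin 23 tray -61.0 155.0 z [22. 58.]
side tray 341 tray 4.0 -127.0 z [ 90. 138.]
side tray 223 tray 103.0 -147.0 z [ 90. 137.]
side tray 356 tray -89.0 -124.0 z [ 90. 138.]
side tray 289 tray 67.0 -158.0 z [ 94. 143.]
```

Pushing nut 4.

Emit:
{"name": "arm_command", "arguments": {"series": [{"dp": [-0.012, 0.05, 0], "angular": [-0.002, 0, 0], "gripper": 20}, {"dp": [0, 0.08, 0], "angular": [0, 0, 0], "gripper": 20}, {"dp": [0, 0.11, 0], "angular": [0, 0, 0], "gripper": 20}, {"dp": [0, 0.12, 0], "angular": [0, 0, 0], "gripper": 20}, {"dp": [0, 0.12, 0], "angular": [0, 0, 0], "gripper": 20}, {"dp": [0, 0.12, 0], "angular": [0, 0, 0], "gripper": 20}, {"dp": [0, 0.12, 0], "angular": [0, 0, 0], "gripper": 20}, {"dp": [0, 0.12, 0], "angular": [0, 0, 0], "gripper": 20}]}}

```text
clock: 23.4
position: [0.6014, -0.0581, 0.0602]
ee_rot: [0.705, -0.057, 0.704, 0.057]
contact_force: [1.1, -0.2, -0.1]
width: 0.0197
```

```bash
python3 go.py 2 168 .06 -15.3; python3 tip.py
```

```text
t 23.4 tray [ 60.9 -40.8] z 0.0602 w 0.0197 F [ 1.1 -0.2 -0.1]
toolxyz [[0.001, -0.162, 0.987], [0.0, 0.987, 0.162], [-1.0, -0.0, 0.001]]
sg 1 rot [0.001 0.001 0.   ] dp after rot [ 0.002  1.808 -0.014]
n 620 TCPz 0.06022001193010633 low z [0.0883 0.0884 0.0889 0.0894 0.0901 0.0906 0.0909 0.091  0.0912 0.0916
 0.0918 0.0923] x [0.566 0.599 0.636]
```

Emit:
{"name": "arm_command", "arguments": {"series": [{"dp": [0, 0.13, -0.01], "angular": [0, 0, 0], "gripper": 20}, {"dp": [0, 0.13, 0], "angular": [0, 0, 0], "gripper": 20}, {"dp": [0, 0.13, 0], "angular": [0, 0, 0], "gripper": 20}, {"dp": [0, 0.13, 0], "angular": [0, 0, 0], "gripper": 20}, {"dp": [0, 0.13, 0], "angular": [0, 0, 0], "gripper": 20}, {"dp": [0, 0.13, 0], "angular": [0, 0, 0], "gripper": 20}, {"dp": [0, 0.13, 0], "angular": [0, 0, 0], "gripper": 20}, {"dp": [0, 0.13, 0], "angular": [0, 0, 0], "gripper": 20}]}}

```text
clock: 24.45
position: [0.578, 0.075, 0.0604]
ee_rot: [0.705, -0.057, 0.704, 0.058]
contact_force: [-1.0, 0.6, 0.4]
width: 0.0201
```

```bash
python3 go.py 2 168 .06 -15.3; python3 tip.py;python3 chk.py|grep top
```

```text
t 24.45 tray [23.6 89.1] z 0.0604 w 0.0201 F [-1.   0.6  0.4]
toolxyz [[0.001, -0.162, 0.987], [0.002, 0.987, 0.162], [-1.0, 0.002, 0.001]]
sg 1 rot [ 0.001  0.001 -0.001] dp after rot [0.003 0.682 0.   ]
n 597 TCPz 0.06041166063826961 low z [0.0875 0.0885 0.0893 0.0895 0.0897 0.0903 0.0906 0.0907 0.0915 0.0922
 0.0923 0.0924] x [0.543 0.579 0.612]
top tray 170 tray 5.0 -118.0 z [ 91. 140.]
top tray 176 tray -87.0 -112.0 z [ 91. 139.]
top bin 113 tray 2.0 214.0 z [13. 24.]
top bin 24 tray -61.0 155.0 z [16. 60.]
```

Emit:
{"name": "arm_command", "arguments": {"series": [{"dp": [0, 0.1, 0], "angular": [0, 0, 0], "gripper": 20}, {"dp": [0, 0.1, 0], "angular": [0, 0, 0], "gripper": 20}, {"dp": [0, 0.1, 0], "angular": [0, 0, 0], "gripper": 20}, {"dp": [0, 0.1, 0], "angular": [0, 0, 0], "gripper": 20}, {"dp": [0, 0.1, 0], "angular": [0, 0, 0], "gripper": 20}, {"dp": [0, 0.1, 0], "angular": [0, 0, 0], "gripper": 20}, {"dp": [0, 0.07, 0], "angular": [0, 0, 0], "gripper": 20}, {"dp": [0, 0, 0], "angular": [0, 0, 0], "gripper": 20}]}}

```text
clock: 25.6
position: [0.5643, 0.1592, 0.0606]
ee_rot: [0.705, -0.057, 0.704, 0.058]
contact_force: [0.7, -0.4, -0.1]
width: 0.0203
```

Emit:
{"name": "arm_command", "arguments": {"series": [{"dp": [-0.15, 0, 0], "angular": [0, 0, 0], "gripper": 20}, {"dp": [-0.3, 0, 0], "angular": [0, 0, 0], "gripper": 20}, {"dp": [-0.3, 0, 0], "angular": [0, 0, 0], "gripper": 20}, {"dp": [-0.3, 0, 0], "angular": [0, 0, 0], "gripper": 20}, {"dp": [-0.2, 0.2, 0], "angular": [0, 0, 0], "gripper": 20}, {"dp": [-0.1, 0.3, 0], "angular": [0, 0, 0], "gripper": 20}, {"dp": [0, 0.3, 0], "angular": [0, 0, 0], "gripper": 20}, {"dp": [0, 0.2, 0], "angular": [0, 0, 0], "gripper": 20}]}}

```text
clock: 26.6
position: [0.5457, 0.276, 0.2278]
ee_rot: [0.705, -0.055, 0.705, 0.055]
contact_force: [-0.0, 0.1, 0.5]
width: 0.0198
```

```bash
python3 go.py; python3 chk.py; python3 - <<'E'
from h import *
i=get_image('wrist');cv2.imwrite('pics/w1.png',i['image']);print(i['image'].mean())
E
```

```text
t 26.6 tray [-29.7 285.7] z 0.2278 w 0.0198 F [-0.   0.1  0.5]
toolxyz [[0.001, -0.156, 0.988], [-0.0, 0.988, 0.156], [-1.0, -0.001, 0.001]]
top tray 170 tray 4.0 -118.0 z [ 91. 140.]
top tray 177 tray -87.0 -112.0 z [ 91. 140.]
top bin 188 tray 1.0 204.0 z [12. 36.]
top bin 23 tray -61.0 155.0 z [20. 60.]
side tray 338 tray 4.0 -128.0 z [ 91. 138.]
side tray 353 tray -89.0 -124.0 z [ 91. 138.]
143.2440473768446
```

```bash
python3 - <<'E'
from h import *
w=get_image('wrist')['image'];t=get_image('top')['image'][110:300,60:400];s=get_image('side')['image'][50:350,100:400]
a=cv2.resize(w,(448,336));b=cv2.resize(t,(448,250));s=cv2.resize(s,(350,586))
cv2.imwrite('pics/fin.png',np.hstack([np.vstack([a,b]),s]))
E
```

```text
(no output)
```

View pics/fin.png

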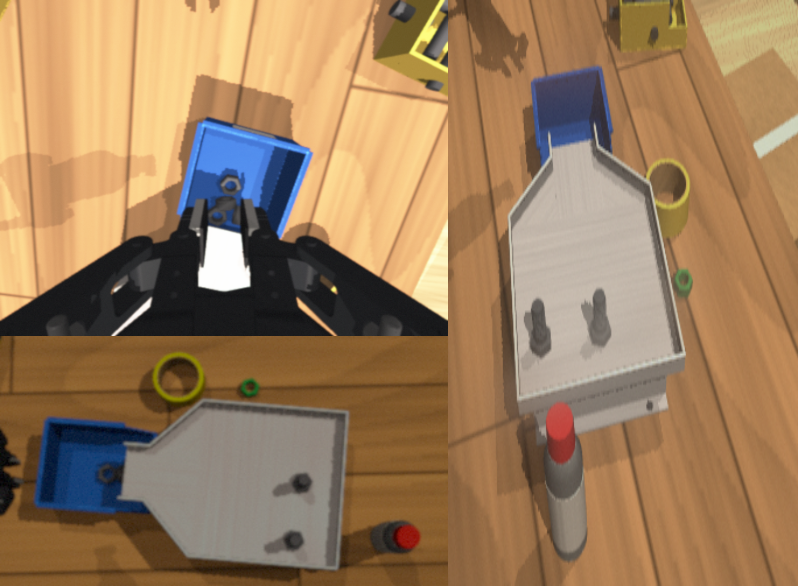

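```bash
python3 - <<'E'
from h import *
a=np.load('top0.npy',allow_pickle=True).item();b=get_image('top')
def blue(i): i=i['image'].astype(int);m=(i[...,0]>i[...,2]+30)&(i[...,0]>60);m[:, :70]=0;m[:,200:]=0;m[:150]=0;m[260:]=0;return m
for i in(a,b):
    m=blue(i);ys,xs=np.nonzero(m);print(m.sum(),np.percentile(xs,[.5,50,99.5]),np.percentile(ys,[.5,50,99.5]),cv2.minAreaRect(np.c_[xs,ys].astype(np.float32)))
A=cv2.cvtColor(a['image'],7).astype(np.float32);B=cv2.cvtColor(b['image'],7).astype(np.float32)
for n,sl in(('bin',np.s_[160:255,80:130]),('can',np.s_[245:285,335:385]),('tape',np.s_[118:165,170:220])):
    print(n,cv2.phaseCorrelate(A[sl].copy(),B[sl].copy()))
# dark-nut in bench check: new things on bench
d=cv2.absdiff(cv2.GaussianBlur(A,(5,5),0),cv2.GaussianBlur(B,(5,5),0))>25
N,l,st,c=cv2.connectedComponentsWithStats(d.astype(np.uint8))
print([(st[k].tolist()) for k in range(1,N) if st[k,4]>40])
# wrist view under the spout
w=get_image('wrist');s=get_state();from scipy.spatial.transform import Rotation as Ro
T=np.eye(4);q=s['ee_rot'];T[:3,:3]=Ro.from_quat(np.r_[q[1:],q[0]]).as_matrix();T[:3,3]=s['position']
w['view']=np.linalg.inv(T@w['mount']);D=np.load('tray.npz');v,u=np.mgrid[:384,:512];dd=w['depth'];K=w['mtx']
cc=np.stack([(u-K[0,2])/K[0,0]*dd,-(v-K[1,2])/K[1,1]*dd,-dd,np.ones_like(dd)],-1);W=(cc@np.linalg.inv(w['view']).T)[...,:3]
xy=(W[...,:2]-D['t'])@D['R']*1000;z=W[...,2]*1000
g=[['.']*26 for _ in range(26)]
for x,y,h in zip(xy[...,0].ravel(),xy[...,1].ravel(),z.ravel()):
    a_,b_=int((x+65)//5),int((y-135)//5)
    if 0<=a_<26 and 0<=b_<26 and 11<h<70: g[b_][a_]=str(int(h//10))
    elif 0<=a_<26 and 0<=b_<26 and h<11 and g[b_][a_]=='.': g[b_][a_]='_'
print('\n'.join(''.join(r) for r in g))
E
```

```text
3750 [ 87.745 125.    173.255] [173. 213. 243.] ((132.506103515625, 208.94512939453125), (87.13048553466797, 70.01359558105469), 6.34019136428833)
3510 [ 87. 123. 174.] [173. 213. 243.] ((132.06552124023438, 208.71377563476562), (87.7790756225586, 69.1768798828125), 4.763641834259033)
bin ((-0.14747241555603807, 0.042990789765447346), 0.9146097012360891)
can ((0.16696479766422456, 0.17351632172353249), 1.0750656923055648)
tape ((0.08626027984155371, -0.0788803394022537), 1.0567699666817982)
[[0, 146, 76, 103, 3274], [276, 178, 19, 18, 261], [230, 200, 20, 18, 256], [187, 203, 19, 17, 247], [0, 205, 21, 75, 647], [221, 230, 19, 17, 251], [18, 238, 18, 12, 106], [0, 257, 11, 34, 147], [24, 257, 15, 9, 67], [23, 279, 11, 12, 90], [0, 310, 29, 54, 840], [0, 362, 18, 6, 81], [323, 364, 84, 20, 722], [165, 371, 57, 13, 481], [6, 379, 28, 5, 101]]
.........111111111111.....
.........11211_______.....
.........111121___........
._......221__12__22.......
.1__....21.__11_23.2......
.2__....121.121_333.......
.2__...__221121_333.......
.4___..___11.1..333.......
.5________2333..333.......
.6_______133333322_....__.
.6_______233333321_...____
.5________3333332____.____
.6_________1.332__________
.6_________11111__________
.6________221121._________
.6_______121__121_________
.6_______111__121_________
.6________2211121_________
.6________112111__________
.6___________11___________
.6________________________
.6________________________
.6________________________
.6________________________
.6________________________
.6________________________
```

```bash
python3 -c "
from h import *
print(sign_off())"
```

```text
the job is handed in; nothing more can be done
None
```

I swept all four nuts one at a time along the tray and out over the end of the spout, and handed the job in at about 27 s. I pushed them with the finger tips set 20 mm apart; they were never pinched or lifted.

**Last checks**
- **Tray:** it holds no nuts, and both bolts still stand where they were. The final depth readings from the top and side cameras agree on this.
- **Bin, spray can and tape roll:** they had moved less than 0.2 px between the first and last top pictures. The green nut also looks untouched.
- **Bench:** comparing the first and last top pictures shows no new object beside the tray or bin.
- **Force:** the readings at the end of each move stayed under about 2 N.

**What didn't go to plan**
- **First pass missed:** my first sweep went over nut 1 without touching it. At 20 mm opening the finger tips sat about 25 mm above the reported TCP, so I lowered the tool and pushed again.
- **Nuts in the bin not counted one by one:** the bin contents lie partly under the spout. The wrist camera shows one nut lying flat in the open and several more piled up under the spout end. I take these to be all four, because every nut left the tray and none is on the bench.

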